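# Load sample jars onto an indexing slide

### The job

Take the sliding lid off the white jar box (lift it over the low lip at the box's end, then slide it out of its grooves) and lay it flat on the middle of the black rubber mat. Then load every jar from the box onto the indexing slide: stand a jar upright in the nest at the gap between the clear guards, pull the spring knob up, move the carriage one notch onward and let the knob drop home in the notch, and so on with the next jar, advancing once after the last jar too, so that the last jar loaded stands one notch past the gap. Do not push the other things on the bench about.

Things in the scene. Friction and masses are not known exactly. Their poses are not given: they have to be found in the camera images.
- slide: The fixed indexing slide. Origin on the bench under the middle of its loading gap; z up, y is the way its carriage advances, x points away from the knob. Three square nests in a row on the grey carriage, 50 x 50 mm inside, walls up to 50 mm above the bench, pitch 56 mm; with the carriage at 0 the first nest is over the origin, the others at y = -56 and -112 mm.
- load_gap (a point): Middle of the loading gap, at nest floor height (30 mm above the bench). Fixed clear guards (103 to 108 mm above the bench, x from -38 to 64 mm of the slide) roof y = -155 to -34 and y = 34 to 211 mm, on 10 mm posts at x = 55 mm; only the nest in the 68 mm gap between them can be loaded from above. A jar standing in a nest passes under them with 9 mm to spare.
- carriage (a joint): Travel of the carriage along the slide's y, in m. 0 at the start; notches at 0, 0.056, 0.112 and 0.168; stops at -0.005 and 0.178. Friction 2 N. In a notch of the toothed rail under the knob the pin has about 2 mm of play either way and locks the carriage.
- knob (a joint): How far the spring index knob is pulled up, in m: 0 = pin home in a notch, 0.016 at most. The pin clears the rail above 0.011; let go between notches it rests on the rail at 0.011 and drops in by itself when the carriage is moved over a notch. The spring pulls it down with 6 N at 0 and 10 N at 0.016.
- knob_grip (a point): Middle of the black round index knob: upright cylinder 30 mm across, 40 mm tall (60 to 100 mm above the bench when home), on the carriage at x = -85 mm of the slide and y = -56 mm plus the carriage's travel. It is pulled straight up; moving it along y moves the carriage. The point rises with it (80 mm above the bench when home).
- box: The fixed white jar box, 177 (x) x 139 (y) mm; origin on the bench under its centre, floor 5 mm thick. Inside 165 x 112 mm; the jars stand in a row along x in a channel 52 mm wide along the middle, between two ribs 25 mm tall. The lid lies on the side walls, 76 mm above the bench, between the lip at the -x end and the rear wall (101 mm tall) at +x.
- box_lip (a point): Middle of the top of the box's low end lip (82 mm above the bench, 6 mm above the lid's underside; x = -85 mm of the box). At the other end roofed grooves hold the lid's long edges over x = 23 to 88 mm: there the lid can be raised 14 mm at most. Raised over the lip it slides out towards -x, and is free to lift off after about 60 mm.
- lid_bar (a point): Centre of the black grip bar on the middle of the lid: the bar is 12 mm (x) x 60 mm (y), 26 mm tall. The lid is a grey plate 160 (x) x 126 (y) x 6 mm, about 0.18 kg; this point is 19 mm above the lid's underside and 13 mm above its top. Its axes agree with the box's while the lid is on it, with 1.5 mm of play sideways.
- mat: Black rubber mat fixed on the bench, 210 (x) x 170 (y) mm, 3 mm thick; origin at its centre on the bench.
- jar1_c (a point): A straight round jar 40 mm across and 64 mm tall (amber glass, white screw cap, about 0.11 kg), standing in the lidded box at the start; the point is its centre, half-way up, its z axis runs up through the cap. Two or all three of the three jars are there; None if it is absent.
- jar2_c (a point): A straight round jar 40 mm across and 64 mm tall (amber glass, white screw cap, about 0.11 kg), standing in the lidded box at the start; the point is its centre, half-way up, its z axis runs up through the cap. Two or all three of the three jars are there; None if it is absent.
- jar3_c (a point): A straight round jar 40 mm across and 64 mm tall (amber glass, white screw cap, about 0.11 kg), standing in the lidded box at the start; the point is its centre, half-way up, its z axis runs up through the cap. Two or all three of the three jars are there; None if it is absent.
- solvent1: Bystander: amber bottle 84 mm across, 200 mm tall.
- solvent2: Bystander: amber bottle 84 mm across, 200 mm tall.
- clear1: Bystander: clear bottle 68 mm across, 150 mm tall.
- clear2: Bystander: clear bottle 68 mm across, 150 mm tall.
- beaker: Bystander: glass beaker 72 mm across, 85 mm tall.
- labelroll: Bystander: roll of paper, 76 mm across, 40 mm tall, lying flat.
- tipbox: Bystander: blue box with a clear lid, 80 x 120 mm, 65 mm tall.
Not all that is in view belongs to the job. Leave any red look-alike of the box alone. Leave any yellow look-alike of the part that bears lid_bar alone.

How it is judged:
By the outcome, as a careful person would: the job done as asked, in the order asked, and still so for the second after the job is handed in, with the robot touching nothing.
Of jar1, jar2, jar3 only 2 to 3 are there at a start; the rules pass over those that are not, and their reading is None.
At some moment in a run one of lid may be knocked a few centimetres aside while the robot is not near it.
Once in a run the grip may slacken for a moment while it holds something.
It also fails if it takes over 210 s, if anything falls off the work surface, if the arm or the gripper's body presses on something with over 40 N, if the wrist force passes 120 N, or if a joint passes its speed limit or range.

### The arm

A 6-joint arm with a two-finger parallel gripper is mounted at the origin on the work surface. World frame = base frame: x ahead of the robot, y to its left, z up, the work surface at z = 0. Lengths are in m, angles in degrees, forces in N, time in s.
With the tool pointing down it reaches from about 0.25 to 0.725 m from the base axis. Payload 4 kg.
Tool frame: the origin (TCP) lies midway between the tips of the shut fingers; the grasp point (between the pads) lies 19 mm behind it; z points along the fingers, y is the direction in which the jaws open and shut (so a half turn about z gives the same grasp; the last joint's range is limited). The gripper opens to 85 mm and grips with 20 to 120 N. Pads are 22 mm wide; open, the fingers measure 114 mm over their backs; the gripper's body (76 mm by 85 mm) begins 54 mm behind the grasp point. The pads swing forward as they close: fully open they stand 13 mm farther back than shut.
Start: joints at [-68.812, 13.785, 0.286, 76.501, 0, 90], TCP at [0.181, -0.466, 0.231] pointing down, gripper open.
Joint ranges: [-155.79, 155.79], [-60.16, 107.12], [-62.33, 73.08], [-114, 123.19], [-81.49, 82.49], [-180, 180]. Speed limits (degrees/s): [159.86, 159.86, 180, 180, 180, 180].

### API

Orientations are given as a 3x3 rotation matrix whose columns are the frame's x, y, z axes.
In Python, from bench import reach, move_l, movej, gripper_to, dwell, ik, read_state, camera, calibration, MotionError, sign_off gives the robot as it stands. Calls block until the motion is done:
- reach(position, orientation): joint-space move of the TCP to a pose.
- move_l(position, frame=None, vel=0.15, threshold=None): straight line of the TCP; frame=None keeps the orientation; vel is the mean speed in m/s. With threshold (N) it stops when the force on the tool has changed by that much, and returns True; else False.
- movej(angles): joint-space move.
- gripper_to(opening, effort=None): opening from 0.0 (shut) to 1.0 (fully open); effort is the grip in N (None keeps the last); returns when the fingers have stopped.
- dwell(seconds).
- ik(position, orientation): joint angles nearest the present ones, or None.
- read_state(): the state.
- camera(name): name is "side" or "top" or "wrist"; returns the picture (384x512x3 uint8, red, green, blue); there is no depth.
- calibration(name): a dict with "fx", "fy", "cx", "cy" (pixels), "dist_coeffs" ([k1, k2, p1, p2, k3] as OpenCV has them; the pictures are not rectified), "R" (3x3) and "t" (3): a world point X has camera coordinates R X + t; the wrist camera has in their place "T_tool_cam" (4x4, takes a point from camera to tool coordinates, whose origin is the TCP and whose axes are the flange's). Camera axes: x right, y down, z forward; pixel columns grow to the right and rows downward; lengths in m; the calibration is good to about 2 mm. A picture is of the moment at which its call begins: read the wrist's pose just before it. calibration takes no time and is no camera call.
A pose or a line that the arm cannot do raises MotionError and nothing moves.
- sign_off(): hands the job in, once; it reports no verdict.
The state is a dict: "clock": time; "joints": joint angles; "joint_velocities": joint speeds; "effort": joint torques, N m; "position": TCP position; "orientation": TCP orientation; "ft_force": force on the tool from outside, world axes, zero at the start; "ft_torque": the same for the moment, N m; "opening": opening from 0.0 (shut) to 1.0 (fully open).
Only numpy, scipy, OpenCV 4.12 (cv2) and the standard library are available. Lean on these libraries where they do the work, as an engineer would, in place of code of your own. Each camera call takes 0.05 s, during which the arm holds its last target.

## Working session

There is one attempt and no reset: what is moved stays moved. The work goes in short steps, each a Python script; the robot and the scene stay as the last script left them, time stands still between calls to the robot, and variables do not carry over. Pictures are saved under pics/ and viewed, and the job is handed in when it is done.

```bash
ls; mkdir -p pics; python3 - <<'E'
from bench import *
import cv2
for n in ("top","side","wrist"):
    cv2.imwrite(f"pics/{n}0.png",camera(n)[:,:,::-1]); c=calibration(n); print(n,c)
print(read_state())
E
```

```text
pics
top {'fx': 364.4664466219098, 'fy': 364.4664466219098, 'cx': 255.61494015125777, 'cy': 189.7321753043794, 'dist_coeffs': array([-0.11477879,  0.        ,  0.        ,  0.        ,  0.        ]), 'R': array([[ 8.44314309e-03, -9.99964143e-01,  6.52766307e-04],
       [-9.94712258e-01, -8.46561318e-03, -1.02351639e-01],
       [ 1.02353495e-01,  2.14854889e-04, -9.94748067e-01]]), 't': array([-0.19267083,  0.50723752,  1.01554854])}
side {'fx': 357.00341939994985, 'fy': 357.00341939994985, 'cx': 254.92429916631409, 'cy': 192.16145775168403, 'dist_coeffs': array([-0.00887208,  0.        ,  0.        ,  0.        ,  0.        ]), 'R': array([[-0.97687244, -0.21381994,  0.00112473],
       [-0.13613915,  0.61790132, -0.77437981],
       [ 0.16488287, -0.75662342, -0.63272004]]), 't': array([0.44953297, 0.23272264, 0.79493843])}
wrist {'fx': 314.74103573945274, 'fy': 314.74103573945274, 'cx': 258.3422057872095, 'cy': 190.96555404356667, 'dist_coeffs': array([-0.02301055,  0.        ,  0.        ,  0.        ,  0.        ]), 'T_tool_cam': array([[-1.78417002e-04, -9.53349215e-01, -3.01
[... 389 characters left out ...]
4e+01,
       -1.49745757e-04,  8.99990786e+01]), 'joint_velocities': array([ 0.13265818, -0.12430205,  0.1830551 , -0.04540447, -0.0981741 ,
        0.00107793]), 'effort': array([-1.44507754e-03, -3.72634542e+01,  2.52638805e+01,  1.23708553e-02,
       -2.00926947e-04,  1.13720779e-05]), 'position': array([ 0.18055359, -0.46577186,  0.23064691]), 'orientation': array([[ 9.32389887e-01,  3.61453714e-01, -5.57390738e-04],
       [ 3.61454144e-01, -9.32388790e-01,  1.43065624e-03],
       [-2.58886302e-06, -1.53540061e-03, -9.99998821e-01]]), 'ft_force': array([-0.50451785, -0.05141592, -0.11009164]), 'ft_torque': array([-0.04239521,  0.03533685, -0.00931692]), 'opening': 1.0009726467501208}
```

View pics/top0.png

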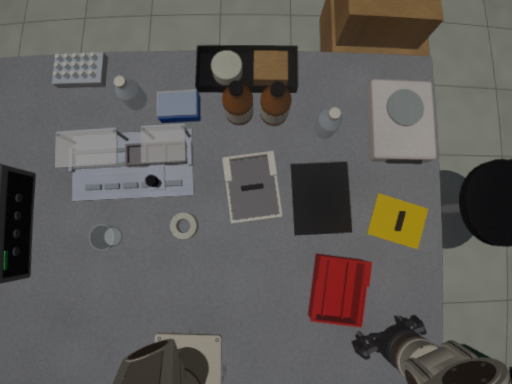

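View pics/side0.png

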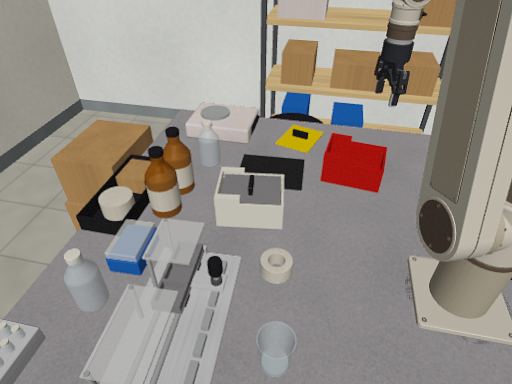

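The top view shows the base at the bottom around (190,360), the box at (252,187) with its bar at (252,187), the mat at (321,198), and the slide from (60,150) to (190,190) with its knob at (153,181). Next: enlarged crops.

```bash
cat > h.py <<'E'
from bench import *
import cv2, numpy as np
def unproj(n,uv,z):
    c=calibration(n); K=np.array([[c['fx'],0,c['cx']],[0,c['fy'],c['cy']],[0,0,1]])
    if n=='wrist': raise 0
    p=cv2.undistortPoints(np.array([[uv]],float),K,np.array(c['dist_coeffs']))[0,0]
    R,t=c['R'],c['t']; o=-R.T@t; d=R.T@np.array([p[0],p[1],1]); s=(z-o[2])/d[2]; return o+s*d
def wunproj(st,uv,z):
    c=calibration('wrist'); K=np.array([[c['fx'],0,c['cx']],[0,c['fy'],c['cy']],[0,0,1]])
    p=cv2.undistortPoints(np.array([[uv]],float),K,np.array(c['dist_coeffs']))[0,0]
    T=c['T_tool_cam']; R=st['orientation']@T[:3,:3]; o=st['position']+st['orientation']@T[:3,3]
    d=R@np.array([p[0],p[1],1]); s=(z-o[2])/d[2]; return o+s*d
def proj(n,X,st=None):
    c=calibration(n); K=np.array([[c['fx'],0,c['cx']],[0,c['fy'],c['cy']],[0,0,1]])
    if n=='wrist':
        T=c['T_tool_cam']; R=st['orientation']@T[:3,:3]; o=st['position']+st['orientation']@T[:3,3]
        R,t=R.T,-R.T@o
    else: R,t=c['R'],c['t']
    X=np.atleast_2d(X).astype(float)
    return cv2.projectPoints(X,cv2.Rodrigues(R)[0],t,K,np.array(c['dist_coeffs']))[0][:,0]
def snap(n,name,crop=None,k=1):
    im=camera(n)[:,:,::-1]
    if crop: x0,y0,x1,y1=crop; im=im[y0:y1,x0:x1]
    im=cv2.resize(np.ascontiguousarray(im),None,fx=k,fy=k,interpolation=cv2.INTER_CUBIC)
    cv2.imwrite(f'pics/{name}.png',im)
E
python3 - <<'E'
import cv2
im=cv2.imread('pics/top0.png')
cv2.imwrite('pics/t_box.png',cv2.resize(im[140:240,210:360],None,fx=5,fy=5,interpolation=cv2.INTER_CUBIC))
cv2.imwrite('pics/t_slide.png',cv2.resize(im[110:210,45:205],None,fx=5,fy=5,interpolation=cv2.INTER_CUBIC))
E
```

```text
(no output)
```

View pics/t_box.png

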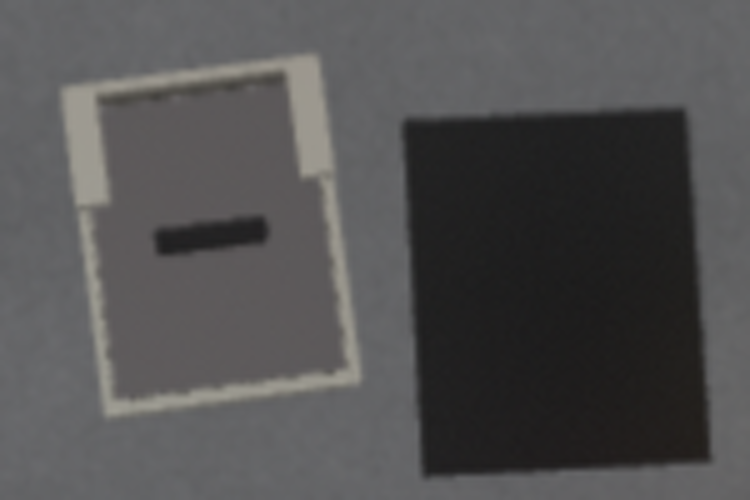

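View pics/t_slide.png

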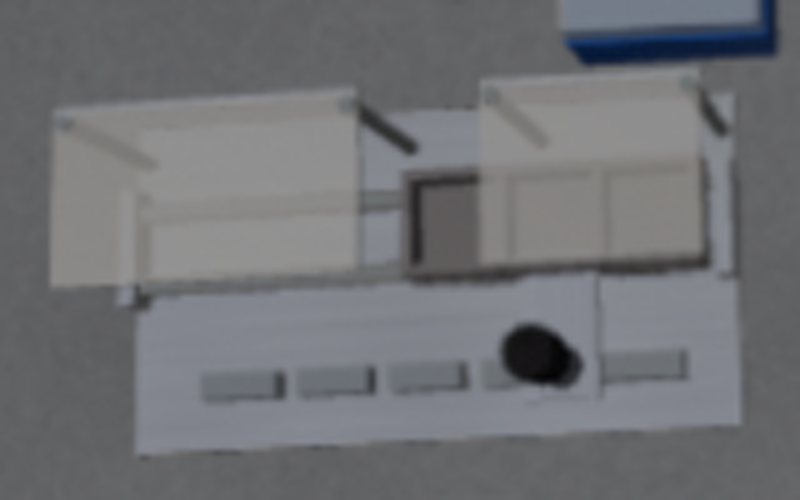

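```bash
cat >> h.py <<'E'
def cr(p,off,k=5): return [(p[0]+.5)/k-.5+off[0],(p[1]+.5)/k-.5+off[1]]
def fit2d(loc,wor):
    loc=np.array(loc);wor=np.array(wor)
    a=loc-loc.mean(0);b=wor-wor.mean(0)
    th=np.arctan2((a[:,0]*b[:,1]-a[:,1]*b[:,0]).sum(),(a*b).sum())
    R=np.array([[np.cos(th),-np.sin(th)],[np.sin(th),np.cos(th)]])
    t=wor.mean(0)-R@loc.mean(0)
    return t,np.degrees(th),np.round((loc@R.T+t-wor)*1e3,1)
E
python3 - <<'E'
from h import *
o=(210,140)
P=lambda p,z,o:unproj('top',cr(p,o),z)[:2]
px=[((105,417),.082,(-.0885,.0695)),((361,381),.082,(-.0885,-.0695)),((63,88),.101,(.0885,.0695)),((318,55),.101,(.0885,-.0695))]
print('box',*fit2d([l for _,_,l in px],[P(p,z,o) for p,z,_ in px]))
print('bar',P((212,235),.108,o), P((158,242),.108,o),P((267,229),.108,o))
px=[((404,119),.003,(.105,.085)),((685,109),.003,(.105,-.085)),((423,477),.003,(-.105,.085)),((711,461),.003,(-.105,-.085))]
print('mat',*fit2d([l for _,_,l in px],[P(p,z,o) for p,z,_ in px]))
o=(45,110)
px=[((55,108),.108,(.064,.211)),((357,90),.108,(.064,.034)),((357,270),.108,(-.038,.034)),((50,288),.108,(-.038,.211)),
((482,80),.108,(.064,-.034)),((697,68),.108,(.064,-.155)),((703,255),.108,(-.038,-.155)),((480,272),.108,(-.038,-.034))]
print('slide',*fit2d([l for _,_,l in px],[P(p,z,o) for p,z,_ in px]))
print('knob',P((533,353),.100,o))
E
```

```text
box [ 0.51033427 -0.17853527] 8.038118017693272 [[ 0.2 -0.1]
 [-0.9 -0.4]
 [ 0.2  0.7]
 [ 0.5 -0.3]]
bar [ 0.50863811 -0.17878897] [ 0.50468737 -0.15037918] [ 0.51206729 -0.2077475 ]
mat [ 0.48976503 -0.37976616] 3.0930466849171974 [[-0.1  1. ]
 [ 1.1 -1.2]
 [-0.2  0.6]
 [-0.8 -0.5]]
slide [0.6066737  0.15712323] 2.990277349592178 [[-0.3 -0.1]
 [ 0.7 -0.8]
 [-1.2 -0.1]
 [-0.4  0.2]
 [-0.9  1.4]
 [-1.  -1.2]
 [-0.1  0.3]
 [ 3.3  0.3]]
knob [0.52460602 0.0923764 ]
```

```bash
cat >> h.py <<'E'
def ori(yaw):  # yaw of tool y, pointing down
    a=np.radians(yaw); c,s=np.cos(a),np.sin(a)
    return np.array([[-s,c,0],[c,s,0],[0,0,-1.]]).T if False else np.column_stack([[-s,c,0],[c,s,0],[0,0,-1.]])
def stat(m=''):
    s=read_state(); print(m,'t',round(s['clock'],1),'p',s['position'].round(4),'F',s['ft_force'].round(1),'op',round(s['opening'],3)); return s
E
python3 - <<'E'
from h import *
print(np.linalg.det(ori(8)))
for p,y in [((.51,-.179,.23),8),((.51,-.179,.05),98),((.51,-.179,.05),-82),((.607,.157,.15),3),((.522,.095,.1),93),((.522,.095,.1),-87)]:
    q=ik(p,ori(y)); print(p,y,None if q is None else np.round(q,0))
reach((.51,-.179,.23),ori(8))
s=stat(); snap('wrist','w1',k=1.5)
np.save('w1.npy',np.array([s['position'],*s['orientation']]))
E
```

```text
1.0
(0.51, -0.179, 0.23) 8 [-19.  18.   6.  78.   0.  63.]
(0.51, -0.179, 0.05) 98 [-19.  27. -10.  53.   0. -27.]
(0.51, -0.179, 0.05) -82 [-19.  27. -10.  53.   0. 153.]
(0.607, 0.157, 0.15) 3 [ 15.  31.  13.  72.   0. 102.]
(0.522, 0.095, 0.1) 93 [10. 23. -8. 60.  0.  7.]
(0.522, 0.095, 0.1) -87 [  10.   23.   -8.   60.    0. -173.]
 t 1.8 p [ 0.5096 -0.1799  0.23  ] F [-0.2  0.1 -0.7] op 0.997
```

View pics/w1.png

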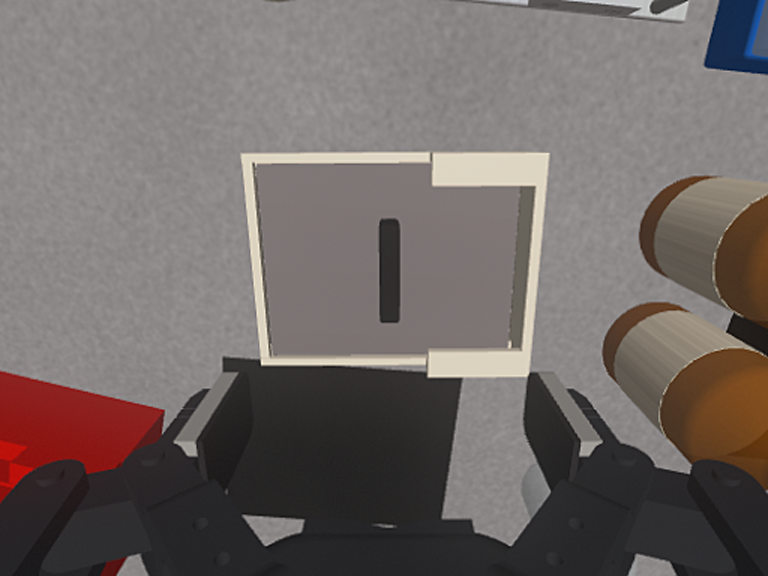

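The wrist view shows the bar at (389,270), enlarged 1.5x, and the box lip on the left at (250,155)-(264,364). I'll check these against the top view.

```bash
python3 - <<'E'
from h import *
a=np.load('w1.npy'); st=dict(position=a[0],orientation=a[1:])
W=lambda p,z:wunproj(st,cr(p,(0,0),1.5),z)[:2]
print('bar',W((389.5,270),.108),W((389.5,219),.108),W((389.5,322),.108))
px=[((242,154),.082,(-.0885,.0695)),((262,365),.082,(-.0885,-.0695)),((548,153),.101,(.0885,.0695)),((528,377),.101,(.0885,-.0695))]
print('box',*fit2d([l for _,_,l in px],[W(p,z) for p,z,_ in px]))
E
```

```text
bar [ 0.50985128 -0.17612905] [ 0.50573369 -0.14668291] [ 0.51434452 -0.20825752]
box [ 0.5111318  -0.18046523] 8.292637257452485 [[-0.6 -0. ]
 [-0.5 -0.2]
 [ 0.7  0.2]
 [ 0.4  0. ]]
```

```bash
python3 - <<'E'
from h import *
O=ori(8.1)
gripper_to(0.5)
move_l((.5095,-.178,.13),O)
print(move_l((.5095,-.178,.086),O,vel=.06,threshold=8)); stat('down')
gripper_to(0.0,60); s=stat('grip')
p=s['position']
move_l(p+[0,0,.010],vel=.03); stat('lift')
snap('side','s1',(180,130,330,260),5)
E
```

```text
False
down t 4.0 p [ 0.5097 -0.1781  0.0861] F [ 0.1 -0.9  0.3] op 0.493
grip t 4.4 p [ 0.51   -0.1781  0.0867] F [-1.  -0.4  2.9] op 0.131
lift t 4.9 p [ 0.5099 -0.1781  0.0966] F [-0.1 -0.9 -2.5] op 0.127
```

View pics/s1.png

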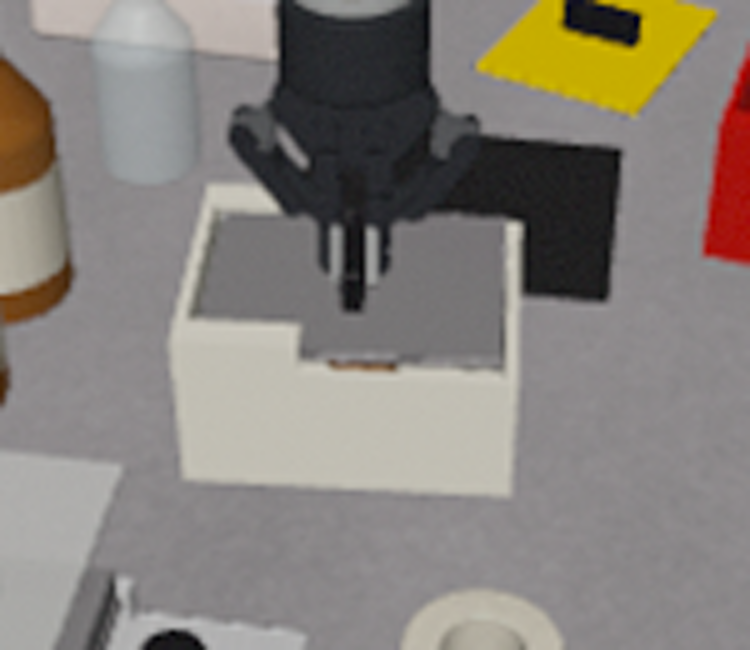

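The lid is up by about 10 mm; the gap under its edge shows at (360,362). Now I slide it out.

```bash
python3 - <<'E'
from h import *
a=np.radians(8.1); d=np.array([np.cos(a),np.sin(a),0])
s=read_state(); p=s['position']
print(move_l(p-d*.075,vel=.06,threshold=12)); s=stat('slid')
if np.linalg.norm(s['position']-p)>.07:
    move_l(s['position']+[0,0,.09],vel=.15); stat('up')
snap('side','s2'); snap('wrist','w2')
E
```

```text
False
slid t 6.3 p [ 0.436  -0.1887  0.0965] F [-0.5 -0.4 -3. ] op 0.125
up t 7.1 p [ 0.4356 -0.1884  0.1858] F [ 0.2  0.5 -1.8] op 0.133
```

View pics/s2.png

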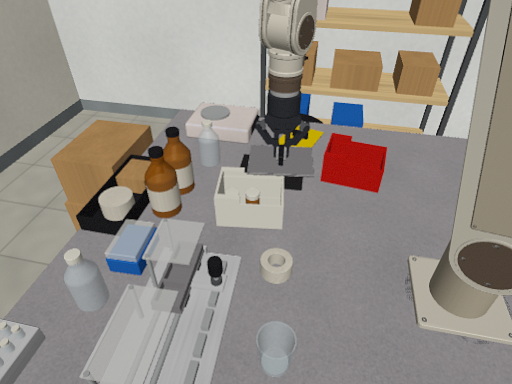

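View pics/w2.png

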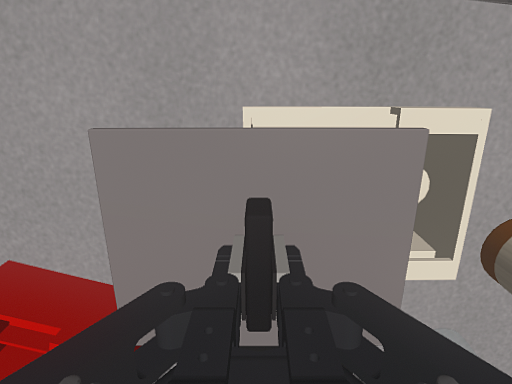

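```bash
python3 - <<'E'
from h import *
O=ori(3.1)
move_l((.4898,-.3798,.18),O,vel=.2); s=stat('above')
snap('wrist','w3')
move_l((.4898,-.3798,.03),O,vel=.12)
print(move_l((.4898,-.3798,.0115),O,vel=.03,threshold=4)); s=stat('down')
snap('wrist','w3b'); snap('top','t3')
E
```

```text
above t 8.3 p [ 0.4895 -0.3792  0.1797] F [-0.3  0.6 -1.9] op 0.13
True
down t 10.3 p [ 0.4897 -0.3797  0.0137] F [0.1 0.4 4.2] op 0.125
```

View pics/w3b.png

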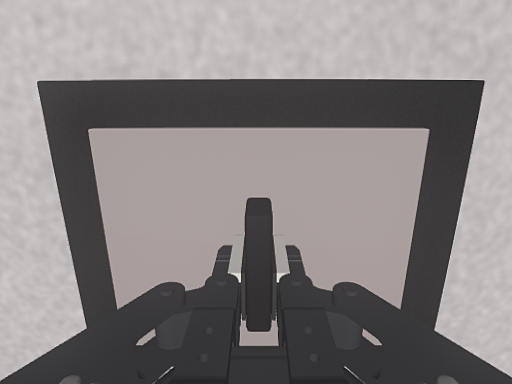

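View pics/t3.png

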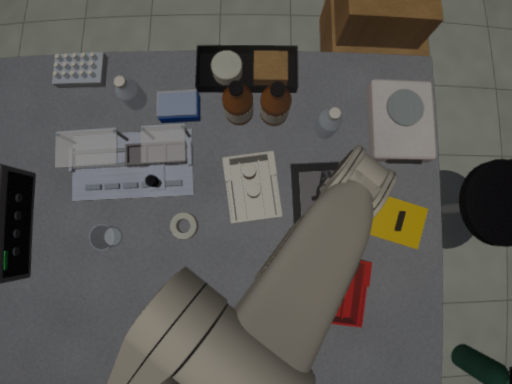

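The lid sits centred on the mat with an even margin. I release it, then look into the box.

```bash
python3 - <<'E'
from h import *
gripper_to(0.5); 
s=read_state(); move_l(s['position']+[0,0,.12],vel=.2)
snap('wrist','w4')
reach((.50,-.18,.22),ori(98.1)); s=stat()
np.save('w5.npy',np.array([s['position'],*s['orientation']])); snap('wrist','w5',k=1.5)
E
```

```text
t 12.8 p [ 0.4997 -0.1802  0.2191] F [-0.5  0.  -0.2] op 0.498
```

View pics/w4.png

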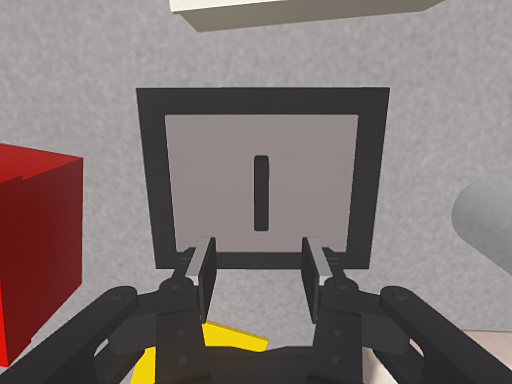

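View pics/w5.png

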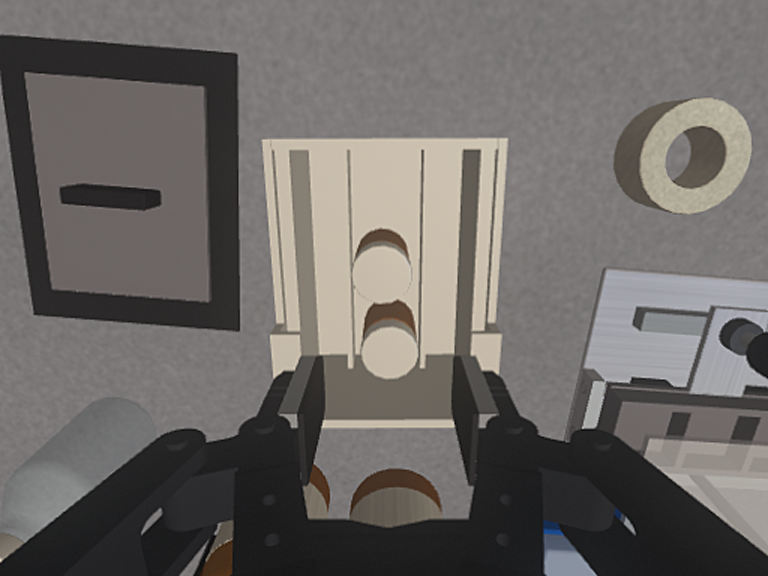

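There are two jars, with cap tops at (382,273) and (389,350) in the 1.5x picture.

```bash
python3 - <<'E'
from h import *
a=np.load('w5.npy'); st=dict(position=a[0],orientation=a[1:])
W=lambda p,z:wunproj(st,cr(p,(0,0),1.5),z)[:2]
b=np.array([.5108,-.1795]); th=np.radians(8.1); R=np.array([[np.cos(th),-np.sin(th)],[np.sin(th),np.cos(th)]])
for p,e1,e2 in [((382,273),(353,273),(412,273)),((389.5,350),(361,350),(418,350))]:
    w=W(p,.069); print(w, 'box frame',R.T@(w-b), 'dia',np.linalg.norm(W(e1,.069)-W(e2,.069)))
im=cv2.imread('pics/t3.png'); cv2.imwrite('pics/t3c.png',cv2.resize(im[140:230,210:300],None,fx=6,fy=6,interpolation=cv2.INTER_CUBIC))
E
```

```text
[ 0.50585543 -0.18300236] box frame [-0.00538873 -0.00277072] dia 0.03798382624409235
[ 0.55892359 -0.17058708] box frame [0.04889934 0.00204333] dia 0.038681638765674146
```

View pics/t3c.png

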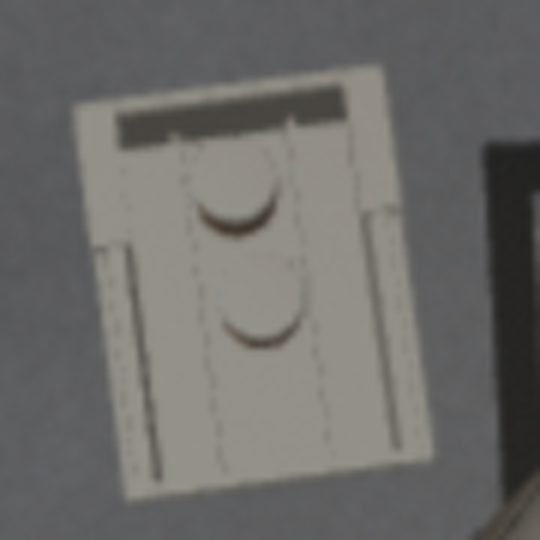

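```bash
python3 - <<'E'
from h import *
O=ori(183-360)
print(ik((.607,.157,.2),O), ik((.607,.157,.2),ori(183-180)))
reach((.57,.15,.24),ori(93)); s=stat()
np.save('w6.npy',np.array([s['position'],*s['orientation']])); snap('wrist','w6',k=1.5)
E
```

```text
[ 14.50169217  29.26152716  18.36189966  79.1003725    0.
 -78.49830783] [ 14.50169217  29.26152716  18.36189966  79.1003725    0.
 101.50169217]
 t 14.2 p [0.5701 0.1488 0.2398] F [ 1.2 -0.2  0.2] op 0.501
```

View pics/w6.png

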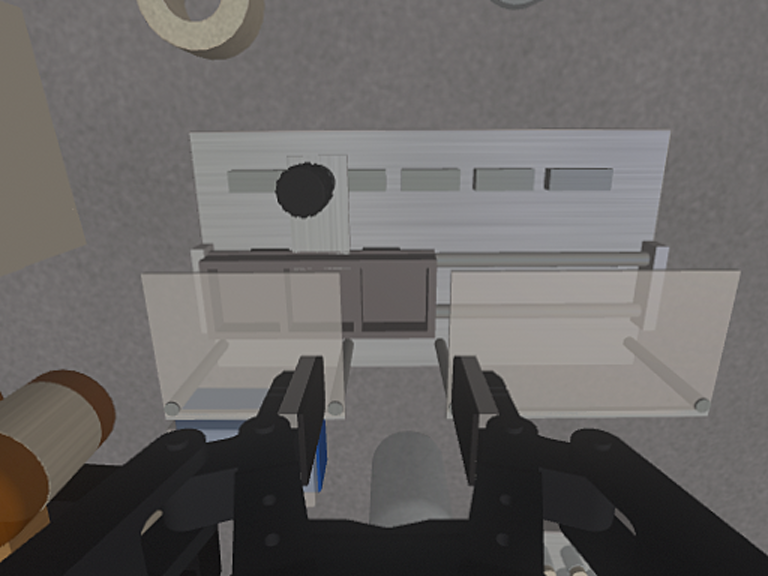

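```bash
python3 - <<'E'
from h import *
a=np.load('w6.npy'); st=dict(position=a[0],orientation=a[1:])
W=lambda p,z:wunproj(st,cr(p,(0,0),1.5),z)[:2]
px=[((142,273),(-.038,-.155)),((340,272),(-.038,-.034)),((344,418),(.064,-.034)),((163,417),(.064,-.155)),((451,270),(-.038,.034)),((740,269),(-.038,.211)),((447,417),(.064,.034)),((714,412),(.064,.211))]
print(*fit2d([l for _,l in px],[W(p,.108) for p,_ in px]))
print('knob',W((303,190),.100))
im=cv2.imread('pics/w6.png'); cv2.imwrite('pics/w6c.png',cv2.resize(im[140:360,250:480],None,fx=2.6,fy=2.6,interpolation=cv2.INTER_CUBIC))
E
```

```text
[0.60678331 0.15575549] 3.4026946001356864 [[-0.2 -0.9]
 [-0.7 -0.4]
 [-0.3  1. ]
 [ 1.   1.9]
 [-0.1  0.7]
 [-0.9  0.9]
 [-0.1  0.1]
 [ 1.3 -3.3]]
knob [0.52477227 0.09638461]
```

View pics/w6c.png

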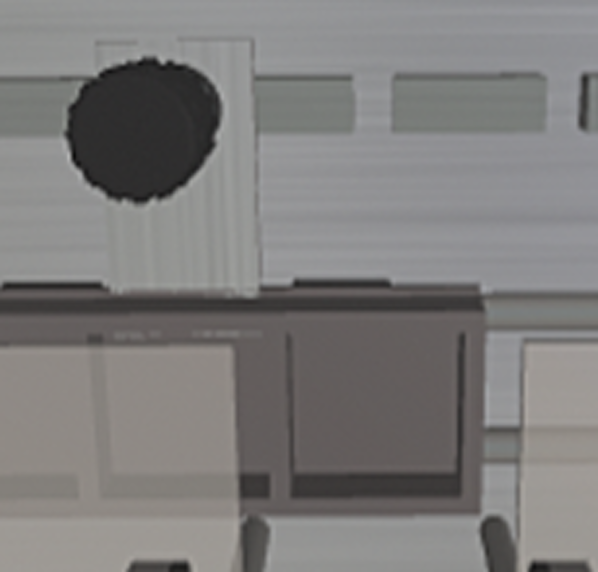

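```bash
python3 - <<'E'
from h import *
a=np.load('w6.npy'); st=dict(position=a[0],orientation=a[1:])
def W(p,z):
    q=(p[0]/2.6+250,p[1]/2.6+140); return wunproj(st,cr(q,(0,0),1.5),z)[:2]
P=[W(p,.05) for p in [(290,497),(464,497),(463,313),(288,313)]]
print(np.array(P),np.mean(P,0))
print([np.linalg.norm(P[i]-P[(i+1)%4]) for i in range(4)])
E
```

```text
[[0.63417569 0.13201996]
 [0.63160158 0.18287013]
 [0.57627149 0.17833299]
 [0.57874656 0.12957912]] [0.60519883 0.15570055]
[np.float64(0.050915280463536355), np.float64(0.055515802671763724), np.float64(0.04881665780317186), np.float64(0.055482851507644135)]
```

The gap centre is about (.6065,.156), the yaw 3.1 and the knob (.525,.096); both cameras agree. I pick the front jar.

```bash
python3 - <<'E'
from h import *
O=ori(98.1)
gripper_to(0.66)
reach((.506,-.183,.16),O)
print(move_l((.506,-.183,.031),O,vel=.1,threshold=8)); stat('down')
gripper_to(0.0,40); s=stat('grip')
move_l(s['position']+[0,0,.15],vel=.15); stat('up'); snap('wrist','w7')
E
```

```text
False
down t 17.3 p [ 0.5066 -0.1832  0.0317] F [ 0.3 -0.   0.6] op 0.659
grip t 17.6 p [ 0.5067 -0.1833  0.0319] F [ 0.2 -1.1  4.5] op 0.453
up t 18.7 p [ 0.5059 -0.183   0.1807] F [-1.   0.3  0.2] op 0.461
```

View pics/w7.png

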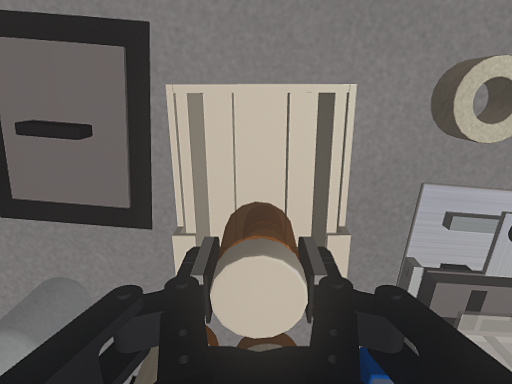

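```bash
python3 - <<'E'
from h import *
s=read_state()
w=wunproj(s,(259,291),s['position'][2]-.0319+.069); print(s['orientation'].T@(w-s['position']))
O=ori(183.1-360)
reach((.6065,.156,.18),O); s=stat(); snap('wrist','w8'); snap('side','s8')
E
```

```text
[ 0.00304428  0.00011638 -0.03709277]
 t 20.1 p [0.6065 0.1549 0.1798] F [-0.4 -0.3 -0.3] op 0.459
```

View pics/w8.png

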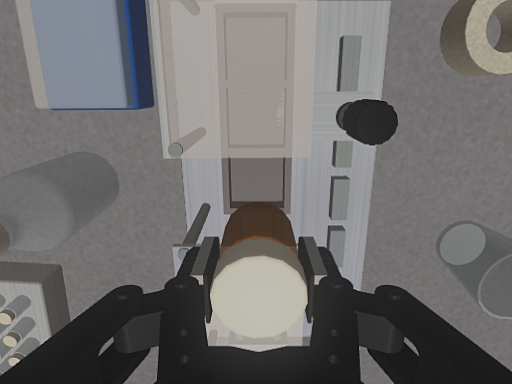

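View pics/s8.png

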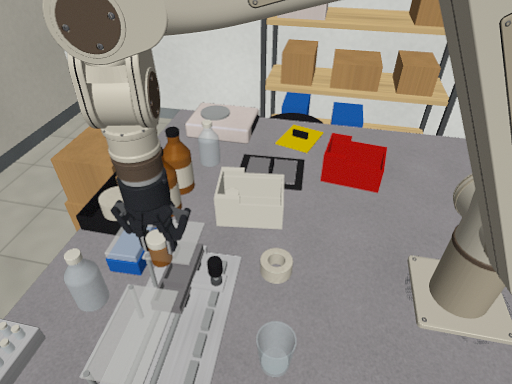

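```bash
python3 - <<'E'
from h import *
O=ori(183.1-360)
move_l((.6065,.158,.10),O,vel=.12); stat()
print(move_l((.6065,.158,.050),O,vel=.05,threshold=4)); s=stat('down'); snap('wrist','w9'); snap('side','s9',(60,180,260,330),4)
E
```

```text
t 21.0 p [0.6072 0.1579 0.1008] F [ 0.2 -0.1 -0.5] op 0.459
True
down t 21.8 p [0.6061 0.1578 0.0567] F [ 0.5 -0.6  2.9] op 0.456
```

View pics/w9.png

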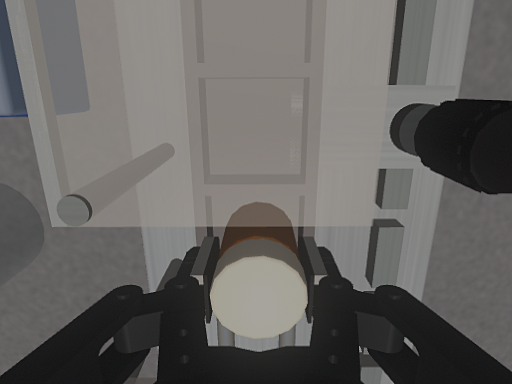

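View pics/s9.png

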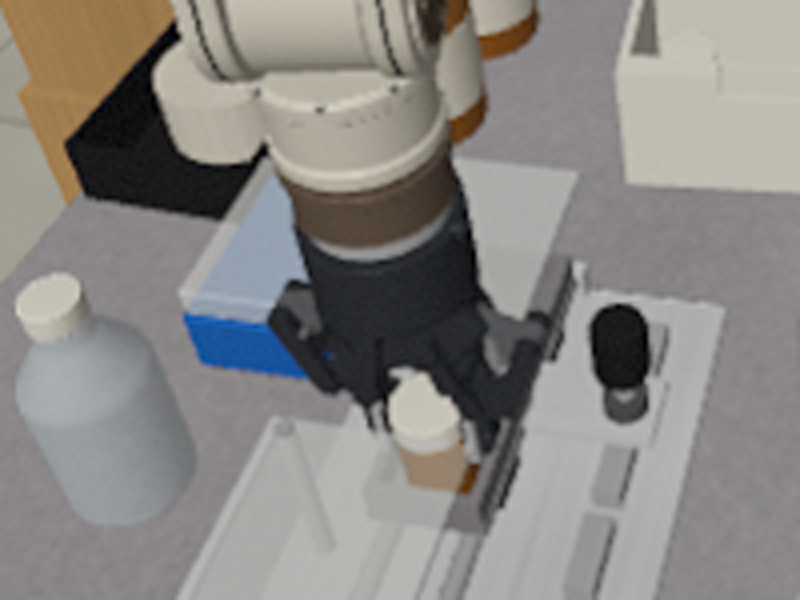

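The jar rests on the nest floor: TCP height .0567, exactly as expected. I release it and go to the knob.

```bash
python3 - <<'E'
from h import *
gripper_to(0.62); s=read_state()
move_l(s['position']+[0,0,.11],vel=.15)
reach((.525,.096,.16),ori(93.1)); stat(); snap('wrist','w10'); snap('side','s10',(60,180,260,330),4)
E
```

```text
t 24.4 p [0.5249 0.096  0.1596] F [-0.  -0.5 -0.1] op 0.619
```

View pics/w10.png

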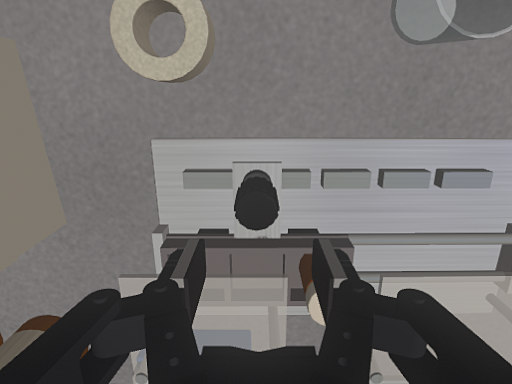

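View pics/s10.png

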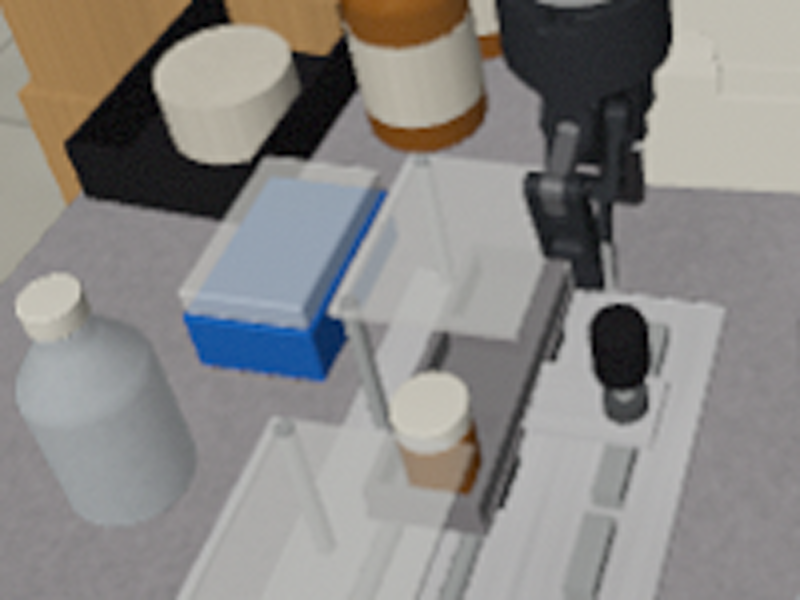

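```bash
cat >> h.py <<'E'
def advance(y_travel_now):
    """knob at travel y_travel_now; advance one notch"""
    a=np.radians(3.15); d=np.array([-np.sin(a),np.cos(a),0]); O=ori(93.1)
    k0=np.array([.525,.096,0]); k=k0+d*y_travel_now
    gripper_to(0.62)
    move_l(k+[0,0,.13],O,vel=.15)
    print('hit',move_l(k+[0,0,.066],O,vel=.08,threshold=8))
    gripper_to(0.0,80); s=stat('grip'); p=s['position'].copy(); dy=(p-k)@d
    move_l(p+[0,0,.0140],vel=.04); s=stat('pulled')
    move_l(k+d*.056+[0,0,p[2]+.014],vel=.06); s=stat('moved')
    move_l(k+d*.056+[0,0,p[2]],vel=.03); s=stat('lowered')
E
python3 - <<'E'
from h import *
advance(0.0); snap('side','s11',(60,180,260,330),4); snap('wrist','w11')
E
```

```text
hit False
grip t 26.4 p [0.5256 0.0959 0.067 ] F [-1.5 -0.9  5.5] op 0.329
pulled t 26.9 p [0.5255 0.0959 0.0804] F [ 3.6  0.2 -9.4] op 0.327
moved t 28.0 p [0.5222 0.1523 0.0811] F [  5.2   1.2 -10.1] op 0.332
lowered t 28.6 p [0.5222 0.1523 0.0672] F [ 4.   2.2 -6.4] op 0.332
```

View pics/s11.png

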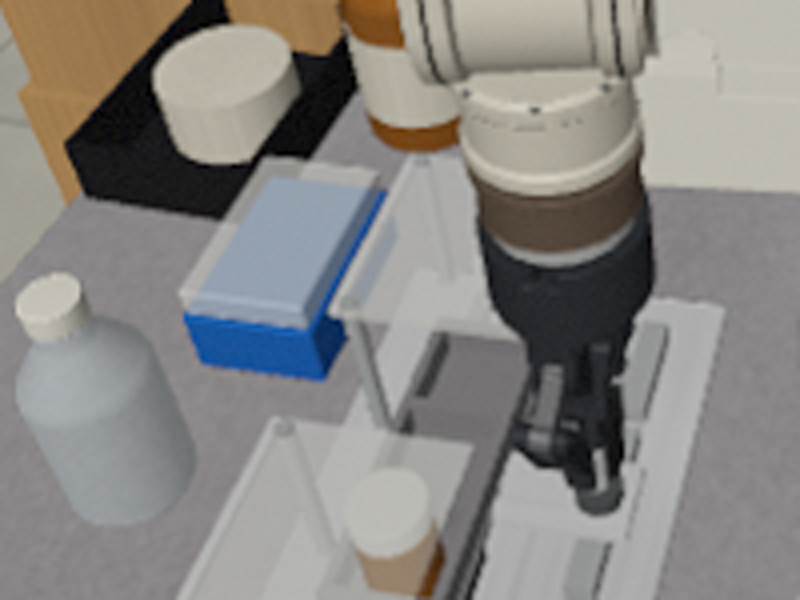

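View pics/w11.png

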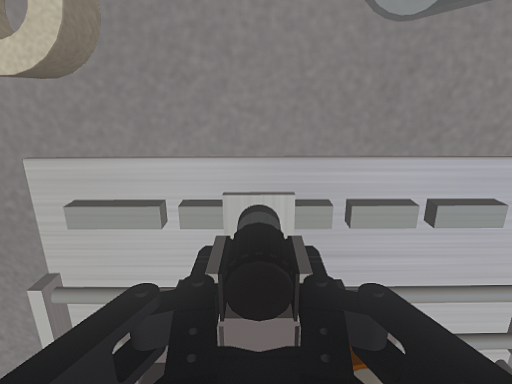

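The carriage moved one notch. The remaining 6.4 N pull equals the spring force with the pin home. I release and check from above.

```bash
python3 - <<'E'
from h import *
gripper_to(0.62); s=read_state()
move_l(s['position']+[0,0,.08],vel=.15)
reach((.57,.15,.24),ori(93)); s=stat()
np.save('w12.npy',np.array([s['position'],*s['orientation']])); snap('wrist','w12',k=1.5)
E
```

```text
t 30.2 p [0.5701 0.1499 0.2391] F [ 0.2 -0.4 -1.5] op 0.619
```

View pics/w12.png

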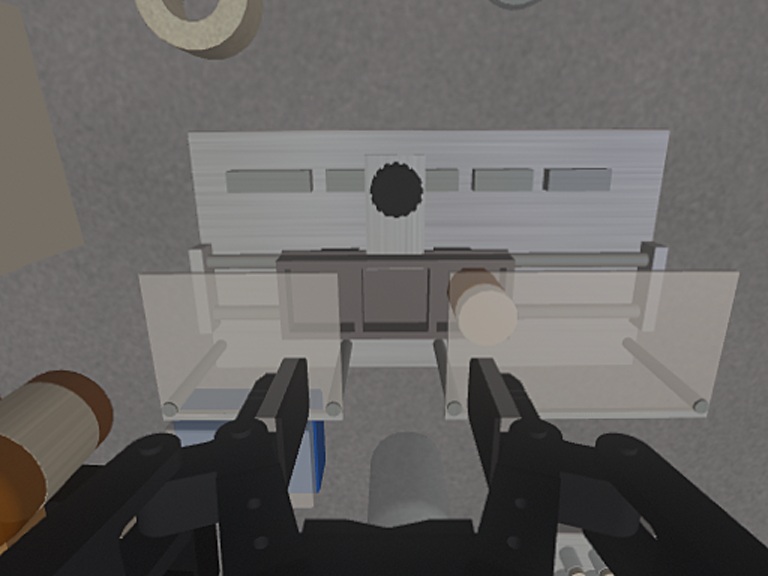

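The carriage is at notch 1, with the jar in the first nest under the guard and the second nest in the gap (362–428). Next is the second jar.

```bash
python3 - <<'E'
from h import *
gripper_to(0.62)
reach((.50,-.18,.22),ori(98.1)); s=stat()
np.save('w13.npy',np.array([s['position'],*s['orientation']])); snap('wrist','w13',k=1.5)
E
```

```text
t 31.8 p [ 0.5005 -0.1793  0.2201] F [-0.4 -0.7 -0.8] op 0.617
```

View pics/w13.png

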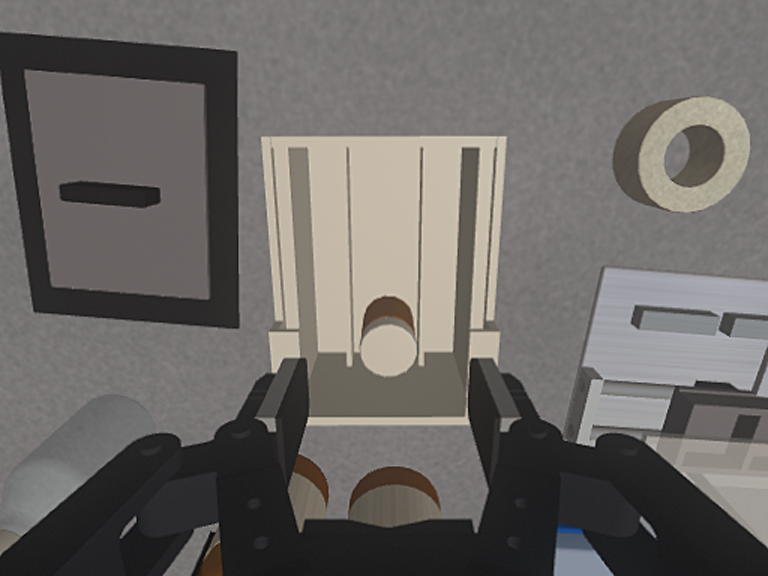

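```bash
python3 - <<'E'
from h import *
for uv in [(239,107),(275,108)]: print(unproj('top',uv,.1))
O=ori(98.1)
move_l((.5585,-.171,.16),O)
print(move_l((.5585,-.171,.034),O,vel=.08,threshold=8)); stat('down')
gripper_to(0.0,40); s=stat('grip')
move_l(s['position']+[0,0,.15],vel=.15); s=stat('up'); snap('wrist','w14')
E
```

```text
[ 0.7283161  -0.14102022  0.1       ]
[ 0.72634096 -0.2394838   0.1       ]
True
down t 33.7 p [ 0.5577 -0.1706  0.0548] F [-1.5 -0.2  7.1] op 0.619
grip t 34.0 p [ 0.5577 -0.1707  0.0543] F [-1.5  1.   6.4] op 0.45
up t 35.1 p [ 0.557  -0.1705  0.2029] F [ 1.   0.4 -0.7] op 0.448
```

View pics/w14.png

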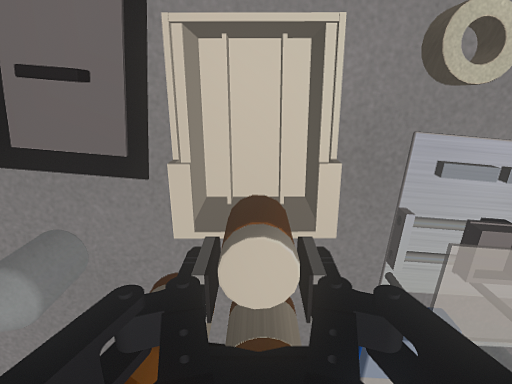

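The descent touched the groove roof early, so the jar is held only by its cap. I'll set it down in the open end of the box channel and regrip it deeper.

```bash
python3 - <<'E'
from h import *
s=read_state()
w=wunproj(s,(259,267),s['position'][2]-.0543+.069); o=s['orientation'].T@(w-s['position']); print(o)
O=ori(98.1)
T=np.array([.481,-.1837,0])
move_l(T+[0,0,.2],O); move_l(T+[0,0,.075],O,vel=.12)
print(move_l(T+[0,0,.049],O,vel=.04,threshold=4)); stat('set')
gripper_to(.62); s=read_state(); 
print(move_l(T+[0,0,.031],O,vel=.06,threshold=8)); stat('deep'); gripper_to(0.0,40); s=stat('grip'); snap('wrist','w15')
move_l(s['position']+[0,0,.15],vel=.15); s=stat('up'); snap('wrist','w16')
E
```

```text
[ 0.00019182  0.00018021 -0.01469867]
True
set t 37.6 p [ 0.481  -0.1845  0.0539] F [-0.2 -1.8  2.3] op 0.446
False
deep t 38.4 p [ 0.4806 -0.1835  0.0304] F [ 0.2 -1.  -0.1] op 0.618
grip t 38.7 p [ 0.4812 -0.1838  0.0313] F [-0.  -1.2  0.1] op 0.46
up t 39.9 p [ 0.4805 -0.1835  0.1803] F [ 0.1 -0.1  0.2] op 0.457
```

View pics/w16.png

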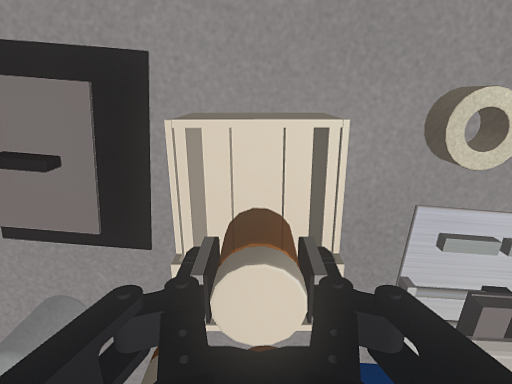

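The deep grip holds and the box is empty. I place the jar in nest 2.

```bash
python3 - <<'E'
from h import *
O=ori(183.1-360)
reach((.6065,.157,.18),O); s=stat()
move_l((.6065,.157,.10),O,vel=.12); stat()
print(move_l((.6065,.157,.050),O,vel=.05,threshold=4)); s=stat('down'); snap('side','s17',(60,180,260,330),4)
E
```

```text
t 41.3 p [0.6064 0.1558 0.1798] F [-0.4 -0.1 -0.5] op 0.461
 t 42.1 p [0.6072 0.1568 0.1008] F [ 0.2  1.1 -0.2] op 0.456
True
down t 42.9 p [0.6058 0.1569 0.0563] F [-0.6  0.   3.8] op 0.46
```

View pics/s17.png

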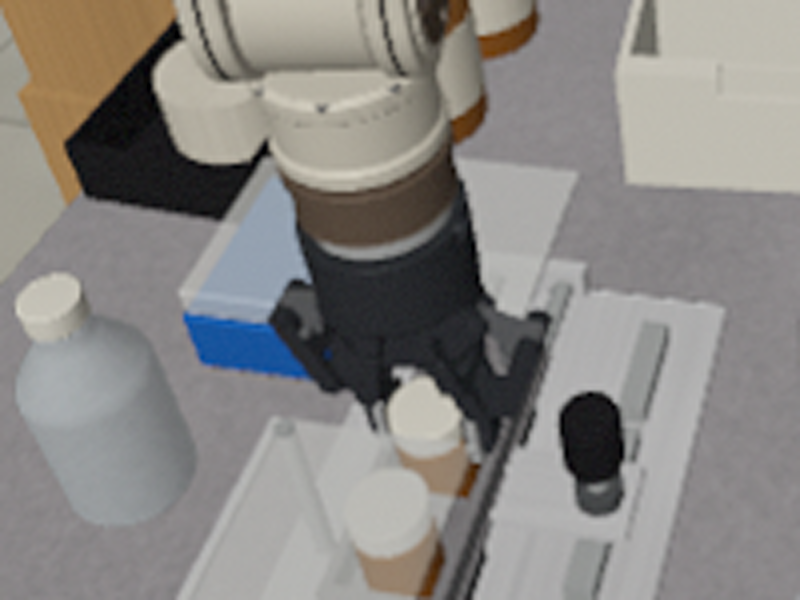

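```bash
python3 - <<'E'
from h import *
gripper_to(0.62); s=read_state()
move_l(s['position']+[0,0,.11],vel=.15)
a=np.radians(3.15); d=np.array([-np.sin(a),np.cos(a),0])
reach(np.array([.525,.096,.16])+d*.056,ori(93.1)); stat()
advance(0.056); snap('side','s18',(60,180,260,330),4)
gripper_to(0.62); s=read_state()
move_l(s['position']+[0,0,.08],vel=.15)
reach((.57,.15,.24),ori(93)); s=stat(); snap('wrist','w18',k=1.5); snap('top','t18'); snap('side','s18b',(60,180,260,330),4)
E
```

```text
t 45.6 p [0.5219 0.1519 0.1596] F [-0.5  0.   0.5] op 0.623
hit False
grip t 47.4 p [0.5225 0.1522 0.067 ] F [-2.3 -0.1  4.9] op 0.329
pulled t 47.9 p [0.5223 0.1522 0.0804] F [ 3.9  1.8 -9.8] op 0.329
moved t 49.0 p [0.5191 0.208  0.081 ] F [ 4.3 -0.4 -9.6] op 0.329
lowered t 49.6 p [0.5191 0.2079 0.0672] F [ 5.6 -0.5 -7.4] op 0.33
 t 51.3 p [0.5698 0.1495 0.2388] F [-0.7  0.8 -0.6] op 0.616
```

View pics/w18.png

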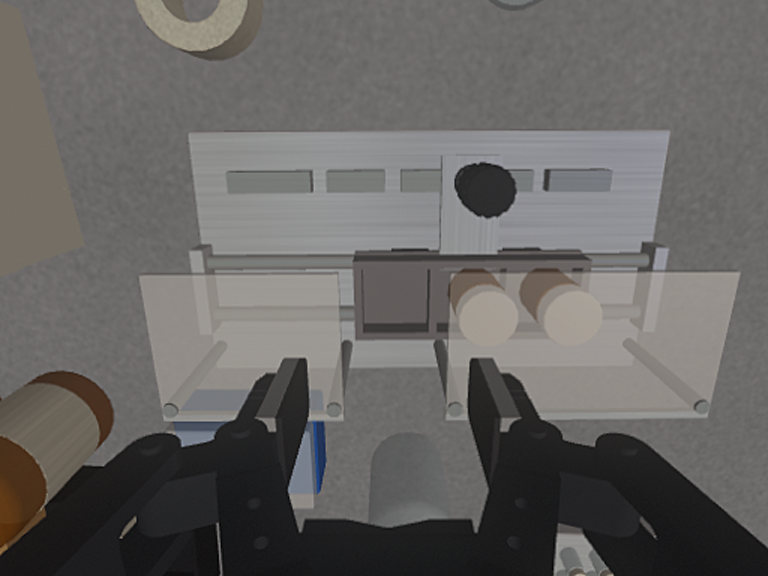

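View pics/s18b.png

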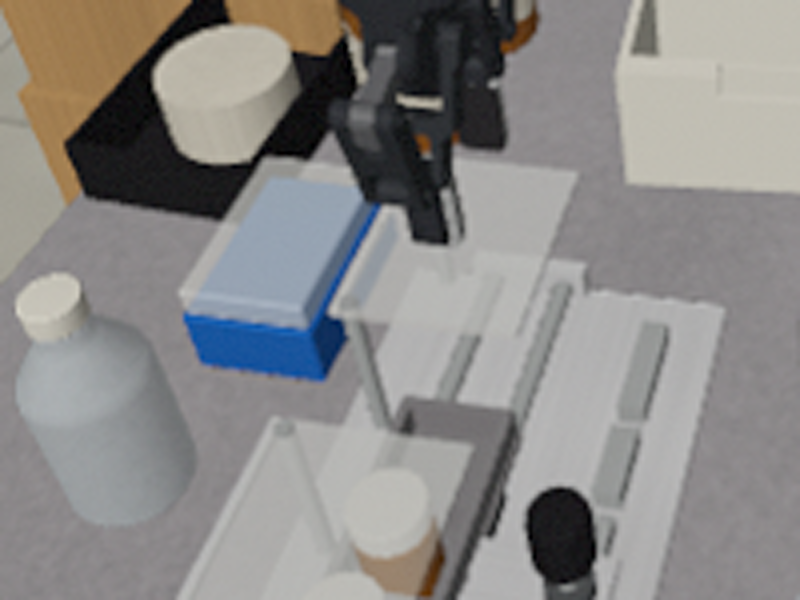

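View pics/t18.png

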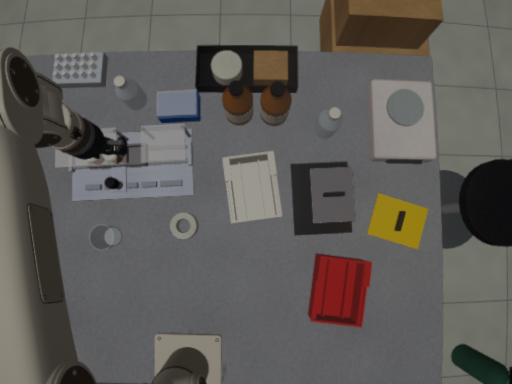

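Both jars are in, the carriage is at notch 2 and the box is empty. But the lid has been knocked aside: its bar is now at (334,195), to the right on the mat. I go and put it back.

```bash
python3 - <<'E'
from h import *
print(unproj('top',(334,195),.035))
reach((.50,-.40,.20),ori(5)); s=stat()
np.save('w19.npy',np.array([s['position'],*s['orientation']])); snap('wrist','w19',k=1.5)
E
```

```text
[ 0.49476839 -0.41148394  0.035     ]
 t 53.4 p [ 0.5008 -0.3989  0.2002] F [ 0.2 -0.2  0.3] op 0.619
```

View pics/w19.png

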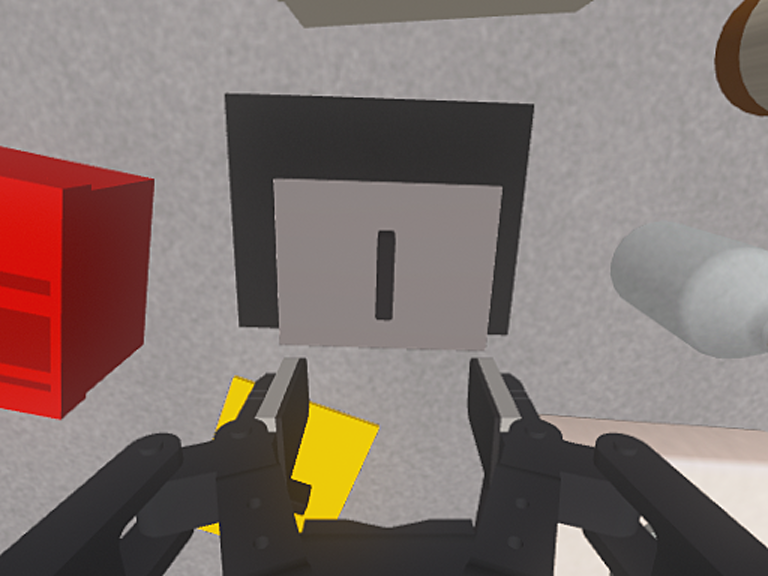

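```bash
python3 - <<'E'
from h import *
a=np.load('w19.npy'); st=dict(position=a[0],orientation=a[1:])
W=lambda p,z:wunproj(st,cr(p,(0,0),1.5),z)[:2]
px=[((274,179),.009,(-.08,.063)),((502,186),.009,(.08,.063)),((280,346),.009,(-.08,-.063)),((485,350),.009,(.08,-.063))]
print(*fit2d([l for _,_,l in px],[W(p,z) for p,z,_ in px]))
print('bar',np.mean([W(p,.035) for p in [(377,231),(395,232),(393,320),(376,319)]],0))
px=[((226,94),.003,(-.105,.085)),((533,105),.003,(.105,.085)),((240,326),.003,(-.105,-.085)),((509,334),.003,(.105,-.085))]
print(*fit2d([l for _,_,l in px],[W(p,z) for p,z,_ in px]))
E
```

```text
[ 0.50025193 -0.41423976] 3.443010961273435 [[-1.2  0. ]
 [ 0.5  0.3]
 [-0.4  0.4]
 [ 1.1 -0.7]]
bar [ 0.50014482 -0.41202914]
[ 0.49144243 -0.38137595] 3.314901377289402 [[-1.3  0.8]
 [ 1.7  1.5]
 [-0.4 -1.3]
 [ 0.1 -1.1]]
```

```bash
python3 - <<'E'
from h import *
O=ori(3.4)
gripper_to(.45)
move_l((.5002,-.4135,.06),O,vel=.15)
print(move_l((.5002,-.4135,.0140),O,vel=.05,threshold=6)); stat('down')
gripper_to(0,60); s=stat('grip')
move_l(s['position']+[0,0,.04],vel=.1); s=stat('up')
O=ori(3.3)
move_l((.4903,-.3805,s['position'][2]),O,vel=.1); 
print(move_l((.4903,-.3805,.0115),O,vel=.04,threshold=4)); stat('down')
gripper_to(.45); s=read_state(); move_l(s['position']+[0,0,.12],vel=.2)
reach((.50,-.40,.20),ori(5)); s=stat()
np.save('w20.npy',np.array([s['position'],*s['orientation']])); snap('wrist','w20',k=1.5)
E
```

```text
False
down t 55.9 p [ 0.5005 -0.4138  0.0144] F [ 0.1 -0.1  0. ] op 0.45
grip t 56.3 p [ 0.5006 -0.4138  0.0147] F [ 0.1 -0.1  2.4] op 0.122
up t 56.8 p [ 0.5003 -0.4136  0.0544] F [ 0.1  0.  -2.4] op 0.124
True
down t 58.2 p [ 0.49   -0.3802  0.0146] F [ 0.2 -0.4  3.8] op 0.126
 t 59.8 p [ 0.5001 -0.4004  0.1994] F [ 0.3  0.5 -1.1] op 0.455
```

View pics/w20.png

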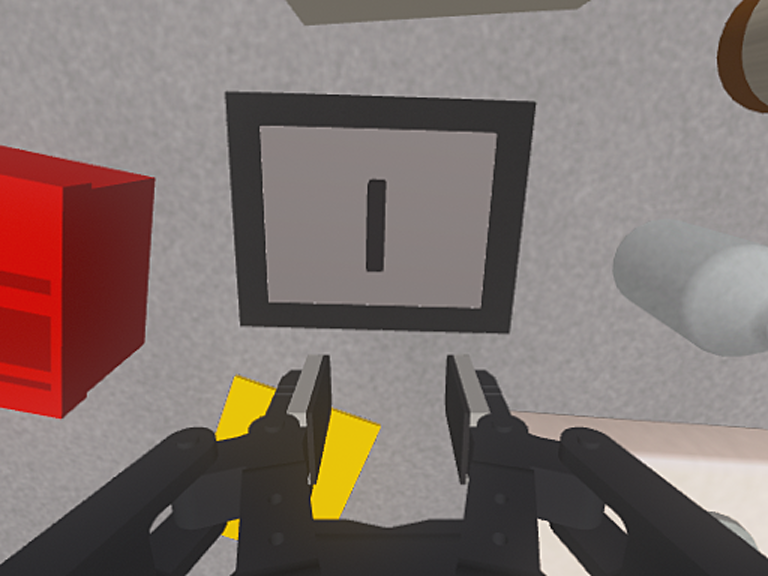

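The lid is centred again. Last check: the knob height, plus overall top and side views.

```bash
python3 - <<'E'
from h import *
snap('top','t21'); im=camera('side')[:,:,::-1].copy()
a=np.radians(3.15); d=np.array([-np.sin(a),np.cos(a),0])
k=np.array([.525,.096,0])+d*.112
pts=[]
for z in (.06,.10):
    for t in np.linspace(0,2*np.pi,24): pts.append(k+[.015*np.cos(t),.015*np.sin(t),z])
for z in (.071,.111):
    for t in np.linspace(0,2*np.pi,24): pts.append(k+[.015*np.cos(t),.015*np.sin(t),z])
uv=proj('side',pts)
c=cv2.resize(im[220:384,100:264],None,fx=4,fy=4,interpolation=cv2.INTER_CUBIC)
for i,(u,v) in enumerate(uv): cv2.circle(c,(int((u-100+.5)*4),int((v-220+.5)*4)),1,(0,255,0) if i<48 else (0,0,255),-1)
cv2.imwrite('pics/s21.png',c)
E
```

```text
(no output)
```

View pics/s21.png

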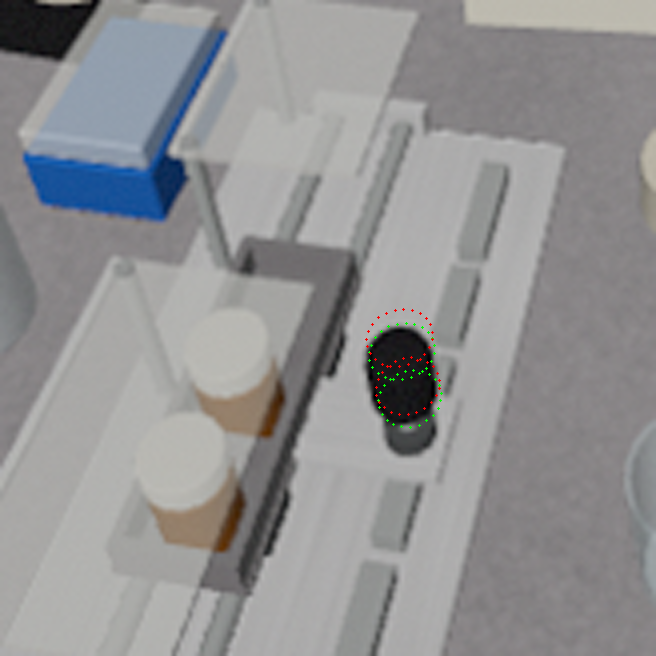

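View pics/t21.png

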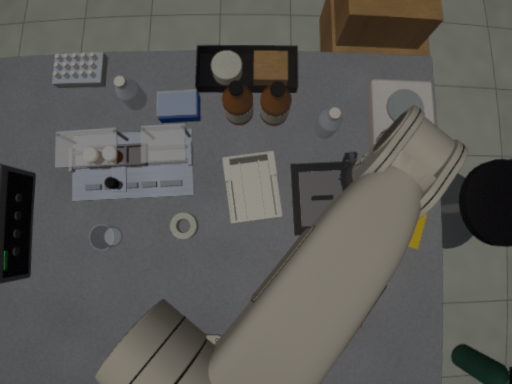

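The knob fits the "home" outline (green). Both jars stand upright under the guard, the box is empty and the bystanders have not moved. Handing in.

```bash
python3 - <<'E'
from h import *
stat(); sign_off()
E
```

```text
t 59.9 p [ 0.4988 -0.3989  0.1971] F [-1.3  0.3 -0.6] op 0.454
the job is handed in; nothing more can be done
```

The job is done and handed in at about 60 s. The lid lies flat on the middle of the mat. The box held only two jars, and both now stand upright in the first two nests. The carriage is at notch 2 (0.112 m), so the last jar is one notch past the gap.

- **Second jar:** the first descent stopped early at about 7 N, probably against the box's groove roof, and gripped only the cap. I set the jar down at the open end of the box, gripped it deeper and loaded it normally.
- **Lid:** it was knocked about 3 cm aside after I first laid it down, so I picked it up and centred it again.
- **Last checks:**
  - The wrist picture shows the lid with even mat margins all round.
  - The side picture shows the knob at its home height.
  - The pull left on the knob just before the last release was 7.4 N. The spring gives 6 N with the pin home; the first notch read 6.4 N.
  - The box is empty, and in the last top view nothing else visible had moved. The arm hid part of the right side there.

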